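# Raise the drying cabinet's window to its pointer and start the fan

### The arm

A 6-joint arm with a two-finger parallel gripper is mounted at the origin on the work surface. World frame = base frame: x ahead of the robot, y to its left, z up, the work surface at z = 0. Lengths are in mm, angles in rad, forces in N, time in s.
With the tool pointing down it reaches from about 350 to 975 mm from the base axis. Payload 7.1 kg.
Tool frame: the origin (TCP) lies at the very end of the fingers, on their centre line; the grasp point (between the pads) lies 19 mm behind it (ctrl.grasp_offset is the distance from the TCP to the grasp point, in mm); z points along the fingers, y is the line along which they close (so a half turn about z gives the same grasp; the last joint's range is limited). The gripper opens to 88 mm and grips with 3 to 60 N. Pads are 20 mm wide; open, the fingers measure 115 mm over their backs; the gripper's body (75 mm by 178 mm) begins 61 mm behind the grasp point.
Start: joints at [-1.266, 0.423, 1.63, -0, 1.089, -0.019], TCP at [198.874, -592.498, 222.675] pointing down, gripper open.
Joint ranges: [-3, 3], [-0.9, 2.11], [0.09, 2.58], [-1.31, 4.45], [0.11, 2.69], [-2.54, 2.54]. Speed limits (rad/s): [2.39, 2.39, 3.01, 3.14, 3.14, 3.14].

### API

Orientations are given as a rotation vector (axis times angle).
In Python, from workcell import ctrl, viewer, ticket, models gives the robot as it stands.
- The arm moves only by the tool play_rows, never from a script. Its arguments are lists of equal length, an entry for each row: "dp": the shift along the world's x, y, z in mm, a list of three; "yaw": the turn about the world's z in degrees. In form: {"dp": [[tx, ty, tz], ...], "yaw": [yaw, ...]}. A call has 1 to 8 rows; each row shifts and turns the commanded pose from where the row before left it; what a row does not reach is not made up. A row lasts 1/12 s, in which the tool goes at most 41.7 mm and 7.16 degrees, less where a joint would pass 70% of its speed; a pose out of reach is approached as far as the arm can. A call is refused whole if a number of a shift passes 41.7 or a number of a turn 7.16, either way. A call with a gripper value outside its range is refused whole. "gripper" is the closure, from 0 (fully open) to 1 (shut), set as the call begins (left out, the last holds). The fingers move at their own pace and stop on an object; the grip force is fixed at half the most. Time passes only in rows, so rows that do not move let the fingers close. It gives the time, the measured TCP pose, the force, the opening and the grip force at its end, in the units of the state.
- ctrl.get_obs(): the state, without advancing time (a new reading comes with each control period).
- viewer.get_image(name): name is "scene" or "top" or "wrist"; returns a dict with "pixels" (384x512x3 uint8, red, green, blue), "range_z" (384x512 float32, mm along the optical axis (not along the pixel's ray), 0 where there is no reading), "fx", "fy", "cx", "cy" (pixels), "T" (4x4, takes a point from camera to world coordinates); the wrist camera has in their place "hand_eye" (4x4, takes a point from camera to tool coordinates, whose origin is the TCP and whose axes are the flange's). Camera axes: x right, y up, looking along -z (the intrinsics and any distortion apply to the point x, -y, -z); pixel columns grow to the right and rows downward; lengths in mm; the calibration is good to about 2 mm. The wrist camera is an equidistant fisheye: a pixel r from the principal point sees the ray r / f radians off the axis. A picture is of the moment at which its call begins: read the wrist's pose just before it.
- ticket.close_job(): hands the job in; it is judged then, once.
Trained networks look in a picture, given as the dict that the camera call returned (one of the last four; its "shot" number tells which), for a name from the list of things; names that differ only in an ending like _2 or _b are one class to them, and where a whole thing is asked for, a point or a joint stands for the part that bears it (a point fixed in the world has none). Each returns a list of dicts, best first, with "conf" (0 to 1); they miss things now and then, are a little off and sometimes report something else, mostly with a low value. They report only what shows in the picture. A call takes as long as a camera call. They do not tell look-alikes from the thing itself.
- models.look_for(picture, name): "bbox" ([centre column, centre row, width, height] in pixels, round what is visible of it).
- models.landmark_of(picture, name): "location" ([column, row] in pixels: a listed point, or the origin of a listed thing).
The state is a dict: "t": time; "qpos": joint angles; "qvel": joint speeds; "joint_torque": joint torques, N m; "ee_pos": TCP position; "orientation": TCP orientation; "ft_force": force on the tool from outside, world axes, zero at the start; "moment": the same for the moment, N m; "width": finger opening in mm; "grasp_force": force on a finger pad.
Only numpy, scipy, OpenCV 4.12 (cv2) and the standard library are available. Lean on these libraries where they do the work, as an engineer would, in place of code of your own. Each camera call takes 0.05 s, during which the arm holds its last target. There are 200 camera calls.

### The job

Get the drying cabinet ready for use: with the fingers beneath the lip along its lower edge, push the sloping window up until the lip is level with the black pointer clip on the window's left-hand rail, and leave it standing there. Then press the fan button on the switch box fully down, let it spring back and come away. Nothing is to be gripped: do not pinch the lip, do not shift the clip, and leave the cup, jars, bottle, spatula and the castings drying inside where they are.

Things in the scene. Friction and masses are not known exactly. Their poses are not given: they have to be found in the camera images.
- cabinet: fixed white drying cabinet, 420 mm wide (y), 260 deep, 320 high, clear top and back. Origin: table level, middle of the foot of its front; x points level into it, y to the robot's left, z up. Its front is upright to z 110 mm, then slopes back at 45 degrees for 300 mm: up the slope is (0.707, 0, 0.707), straight out of it (-0.707, 0, 0.707). The window slides on it between two rails
- window (a joint): how far the window has slid up the slope, in m: 0 shut, 0.15 fully open. It is counterweighted and slightly stiff: it takes 2 to 4 N along the slope to move it either way and it stays where it is left, without coasting
- lip_mid (a point): middle of the outer edge of the window's lip, half way through its thickness; axes: z up the slope, y along the lip, x into the cabinet square to the slope. The lip is an aluminium ledge 320 mm long, 12 mm thick (its upper half set back 3 mm), standing 47 mm straight out of the slope at the window's lower edge; it moves with the window
- lip_underside (a point): point in the middle of the lip's flat underside, half way along, 25 mm straight out of the slope; the place to push from below. Same axes as lip_mid. Below the lip there is open space down to the table in front of the cabinet
- pointer_tip (a point): tip of the black pointer clip on the rail on the robot's left (+y): 22 mm long up the slope, with a 5 mm thick finger pointing at the lip's end. Point half way through the finger's thickness; axes: z up the slope, x into the cabinet. The lip is level with it when lip_mid and pointer_tip are equally far up the slope, that is when joint window equals joint pointer
- pointer (a joint): where the clip sits on its rail, in m up the slope, on the same scale as joint window (between 0.075 and 0.12). It is stiff and should not be moved
- switch_box: fixed grey box 70 x 70 x 50 mm standing on the table in front of the cabinet, to its left or right, carrying the fan button on its top; origin at the centre of its underside
- fan_button_top (a point): centre of the top face of the round grey fan button, 36 mm across, which points straight up on the switch box
- fan_button (a joint): how far the button is pressed, in m: 0 up, 0.007 fully down; springs back by itself; fully down takes 4 N
- candle: cream cast candle 52 mm across, 72 mm high, drying on the cabinet's floor; origin at the centre of its underside
- cake_soap: pink cake-shaped soap 72 mm across, 60 mm high, drying on the cabinet's floor; origin at the centre of its underside
- mixing_cup: white open cup 60 mm across, 75 mm high, standing in front of the cabinet off to one side; origin at the centre of its underside
- pigment_jar: amber jar 50 mm across, 50 mm high, standing in front of the cabinet off to the other side; origin at the centre of its underside
- paint_jar: white jar 64 mm across, 80 mm high, on the other side of the table from the switch box; origin at the centre of its underside
- spray_bottle: white bottle 64 mm across, 170 mm high, standing to the left of the cabinet; origin at the centre of its underside
- spatula: spatula 200 mm long lying to the right of the cabinet; origin at its underside
Not all that is in view belongs to the job. Leave any blue or green look-alike of the switch_box alone.

How it is judged (in metres and radians):
On the way, in this order (a step that is already met when the one before it is completed fails the run):
1. the lip is level with the pointer, within 8 mm, and the window stands still with nothing touching it (z of lip_mid in the frame of pointer_tip between -0.008 and 0.008 m and velocity of joint window between -0.01 and 0.01 m/s and contact force between the fingers and window below 0.3 N), for 0.2 s.
2. the fan button is pressed down (value of joint fan_button above 0.005 m), for 0.05 s.
At the end, for the whole second after the job is handed in: the lip is within 8 mm of the pointer up the slope and the window is at rest; the fan button is up again (less than 2 mm down) after having been pressed 5 mm or more; the clip has moved less than 4 mm; everything else stands within 30 mm of where it was, upright (z of lip_mid in the frame of pointer_tip between -0.008 and 0.008 m and velocity of joint window between -0.005 and 0.005 m/s and value of joint fan_button below 0.002 m and distance of pointer_tip from where it was at the start of the episode below 0.004 m and distance of each of candle, cake_soap, mixing_cup, pigment_jar, paint_jar, spray_bottle, spatula from where it was at the start of the episode below 0.03 m and angle between each of candle, cake_soap, mixing_cup, pigment_jar, paint_jar, spray_bottle, spatula's own z axis and vertical below 0.2 rad); the robot touches nothing.
It fails at once if the fan button is pressed before the window stands at the pointer (value of joint fan_button above 0.004 m and not (z of lip_mid in the frame of pointer_tip between -0.008 and 0.008 m)).
It fails at once if the lip is pinched (contact force between the fingers and window_c1 above 3 N and contact force between the fingers and window_c0 above 3 N).
It fails at once if the pointer clip is shifted (distance of pointer_tip from where it was at the start of the episode above 0.005 m).
It fails at once if something standing about is moved, lifted or tipped (distance of any of candle, cake_soap, mixing_cup, pigment_jar, paint_jar, spray_bottle, spatula from where it was at the start of the episode above 0.03 m or angle between any of candle, cake_soap, mixing_cup, pigment_jar, paint_jar, spray_bottle, spatula's own z axis and vertical above 0.5 rad).
It also fails if it takes over 53 s, if anything falls off the work surface, if the arm or the gripper's body presses on something with over 40 N, if the wrist force passes 120 N, or if a joint passes its speed limit or range.

## Working session

There is one attempt and no reset: what is moved stays moved. The work goes in short steps, Python scripts to look and compute and a tool call to move; the robot and the scene stay as the last step left them, time stands still between calls to the robot, and variables do not carry over. Pictures are saved under pics/ and viewed, at most 10 in all, crops included, and the job is handed in when it is done.

Besides the shell and the picture viewer there is one more tool, called in YAML: its name, and indented under it one key for each argument. play_rows: Moves the arm, as the interface text tells. Its arguments: {"type":"object","properties":{"dp":{"type":"array"},"yaw":{"type":"array"},"gripper":{"type":"number"}},"required":["dp","yaw"]}

```bash
mkdir -p pics; cat > h.py <<'E'
import numpy as np, cv2
from workcell import ctrl, viewer, ticket, models
def world(p,u,v,z=None):
    u0,v0=int(round(u)),int(round(v))
    w=p["range_z"][max(0,v0-1):v0+2,max(0,u0-1):u0+2]; w=w[w>0]
    d=np.median(w) if z is None and len(w) else (z or 0)
    c=np.array([(u-p["cx"])/p["fx"]*d,-(v-p["cy"])/p["fy"]*d,-d,1])
    return (p["T"]@c)[:3]
E
cat > a.py <<'E'
from h import *
o=ctrl.get_obs(); print(o["t"],o["ee_pos"],o["orientation"])
ims=[]
for n in("scene","top"):
    p=viewer.get_image(n); ims.append(p["pixels"]); print(n,p["T"][:3,3].round(),p["fx"])
    cv2.imwrite(f"pics/{n}0.png",p["pixels"][:,:,::-1])
    for k in "lip_mid lip_underside pointer_tip fan_button_top cabinet switch_box mixing_cup pigment_jar paint_jar spray_bottle spatula".split():
        for r in models.landmark_of(p,k)[:2]:
            u,v=r["location"]; print(k,round(r["conf"],2),np.round([u,v]),world(p,u,v).round())
E
python3 a.py
```

```text
0.0 [ 198.7105063  -592.00720734  221.92706362] [-3.09910148e+00 -5.06077819e-01  3.03245297e-04]
scene [393. 918. 934.] 466.05144055150396
lip_mid 0.73 [239. 182.] [584.   5. 166.]
lip_underside 0.72 [234. 190.] [589.  40. 168.]
lip_underside 0.36 [204. 367.] [570. 458.  55.]
pointer_tip 0.7 [239. 183.] [582.   9. 167.]
pointer_tip 0.46 [183. 207.] [688. 148. 194.]
fan_button_top 0.66 [309. 229.] [392.  50.  72.]
fan_button_top 0.47 [295. 305.] [405. 292.  73.]
cabinet 0.74 [301. 170.] [ 435. -264.   21.]
cabinet 0.69 [240. 231.] [582.  15.  -0.]
switch_box 0.88 [303. 246.] [402.  78.  36.]
switch_box 0.83 [323. 289.] [343. 207.  35.]
mixing_cup 0.69 [263. 276.] [491. 184.  25.]
pigment_jar 0.75 [284. 208.] [469. -76.  20.]
paint_jar 0.55 [301. 168.] [ 435. -263.   27.]
spray_bottle 0.69 [206. 367.] [567. 457.  52.]
spatula 0.82 [260. 139.] [ 593. -437.    4.]
top [ 466.    7. 1536.] 487.2846127150004
lip_mid 0.88 [244. 182.] [577.  20. 164.]
lip_underside 0.95 [246. 177.] [591.  13. 166.]
pointer_tip 0.64 [186. 147.] [672. 179. 181.]
fan_button_top 0.69 [389. 178.] [ 601. -440.    3.]
fan_button_top 0.6 [193. 264.] [339. 171.  73.]
cabinet 0.64 [247. 185.] [579.  10.  -0.]
switch_box 0.93 [153. 241.] [407. 289.  73.]
switch_box 0.91 [192. 262.] [345. 174.  74.]
mixing_cup 0.82 [199. 209.] [503. 162.   4.]
mixing_cup 0.23 [245. 183.] [585.  18.   4.]
pigment_jar 0.45 [279. 219.] [472. -86.  51.]
pigment_jar 0.45 [344. 232.] [ 431. -279.   78.]
paint_jar 0.91 [345. 229.] [ 441. -283.   79.]
spray_bottle 0.57 [116. 186.] [571. 397.  92.]
spatula 0.6 [388. 178.] [ 601. -437.    1.]
```

```bash
python3 -c "
import cv2
a=cv2.imread('pics/scene0.png')[90:390,120:400]; b=cv2.imread('pics/top0.png')[90:300,80:420]
cv2.imwrite('pics/sc.png',cv2.resize(a,None,fx=2,fy=2,interpolation=2)); cv2.imwrite('pics/tc.png',cv2.resize(b,None,fx=2.3,fy=2.3,interpolation=2))"
```

```text
(no output)
```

View pics/sc.png

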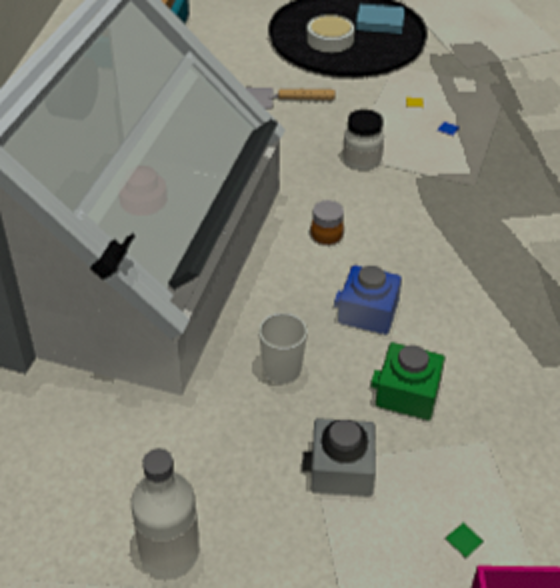

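View pics/tc.png

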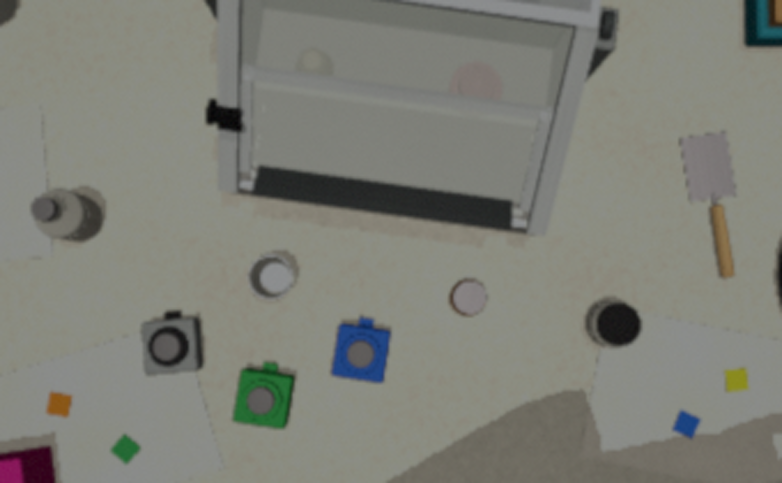

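The scene view shows the cabinet with its black pointer clip on the left rail at crop (115,255). The grey switch box is at crop (345,455), and the blue and green boxes are decoys. The top view agrees, with the grey button at crop (168,346), the dark lip running from (255,180) to (515,215), and the cabinet yawed about -7°. Next I fit the geometry from the depth data.

```bash
cat > m.py <<'E'
from h import *
def cloud(p):
    v,u=np.mgrid[:384,:512]; d=p["range_z"]
    c=np.stack([(u-p["cx"])/p["fx"]*d,-(v-p["cy"])/p["fy"]*d,-d,np.ones_like(d)],-1)
    return (c@p["T"].T)[...,:3]
def meas(show=True):
  for n in("scene","top"):
    p=viewer.get_image(n); W=cloud(p); g=p["pixels"].max(2).astype(int); X,Y,Z=W[...,0],W[...,1],W[...,2]
    ok=p["range_z"]>0
    lip=ok&(g<70)&(X>520)&(X<720)&(Y>-170)&(Y<175)&(Z>120)&(Z<330)
    n_,l,s,_=cv2.connectedComponentsWithStats(lip.astype(np.uint8)); 
    for i in range(1,n_):
        if s[i,4]<12: continue
        q=W[l==i]; m=q.mean(0); a=np.linalg.svd(q-m,full_matrices=False)[2][0]; a*=np.sign(a[1])
        t=(q-m)@a; print(n,"blob",s[i].tolist(),m.round(1),"axis",a.round(3),"ext",t.min().round(),t.max().round(),"yaw",np.degrees(np.arctan2(-a[0],a[1])).round(2))
    ptr=ok&(g<60)&(X>580)&(Y>130)&(Y<260)&(Z>150)&(X<760)
    q=W[ptr]; print(n,"ptr",len(q),q.min(0).round(),q.max(0).round(),q.mean(0).round())
    np.savez(f"{n}.npz",W=W,rgb=p["pixels"])
    # button
    b=ok&(Z>58)&(Z<85)&(abs(X-405)<60)&(abs(Y-290)<50); bt=b&(Z>66); q=W[bt]; print("btn",len(q),q.mean(0).round(1),q.min(0).round(),q.max(0).round())
meas()
E
python3 m.py
```

```text
scene blob [204, 150, 54, 85, 948] [596.6  37.8 160.1] axis [ 0.141  0.99  -0.007] ext -186.0 138.0 yaw -8.08
scene ptr 359 [594. 130. 150.] [709. 226. 229.] [655. 187. 192.]
btn 188 [409.4 297.2  71.9] [392. 278.  66.] [426. 315.  76.]
top blob [189, 162, 114, 28, 1414] [593.9  12.4 159.3] axis [0.139 0.99  0.001] ext -159.0 160.0 yaw -8.0
top ptr 276 [595. 131. 150.] [706. 220. 230.] [647. 175. 190.]
btn 122 [407.8 294.3  72. ] [383. 270.  66.] [431. 315.  80.]
```

play_rows:
  dp:
    - [30,40,10]
    - [30,40,10]
    - [30,40,10]
    - [30,40,0]
    - [30,40,0]
    - [30,40,0]
    - [20,40,0]
    - [10,40,0]
  yaw: [-3.5,-3.5,-3.5,-3.5,-3.5,-3.5,-3,-2]
  gripper: 1

```text
t: 1.97
ee_pos: [377.9, -316.0, 247.5]
orientation: [3.134, -0.208, 0.003]
ft_force: [0.4, -0.2, -0.5]
width: 38.0
grasp_force: 0.0
```

```bash
cat > s.py <<'E'
from h import *
r=np.radians(-8.0); ex=np.array([np.cos(r),np.sin(r),0]); ey=np.array([-np.sin(r),np.cos(r),0])
up=(ex+[0,0,1])/2**.5; out=(-ex+[0,0,1])/2**.5
if __name__=="__main__":
  for n in("scene","top"):
    f=np.load(n+".npz"); W=f["W"]; g=f["rgb"].max(2); S,Y,O=W@up,W@ey,W@out
    # rails: bright, on slope beside the lip ends
    inn=(W[...,2]>130)&(W[...,2]<310)&(W[...,0]<900)
    yl=np.median(Y[inn&(g<70)&(abs(W[...,0]-595)<40)])
    print(n,"lip ymid",yl)
    rail=inn&(g>90)&(abs(abs(Y-yl)-185)<22)
    for side in(-1,1):
        q=rail&((Y-yl)*side>0); print(" rail",side,q.sum(),"out pct",np.percentile(O[q],[10,50,90]).round(1))
    lip=inn&(g<70)&(abs(Y-yl)<140)&(W[...,0]<700)
    print(" lip S pct",np.percentile(S[lip],[1,5,25,50,75,95,99]).round(1),"O",np.percentile(O[lip],[1,5,50,95,99]).round(1))
    for lo,hi in((-60,10),):pass
    pt=inn&(g<60)&(Y-yl>150)&(Y-yl<240)&(S>S[lip].max()+15)
    for a in range(150,240,6):
        k=pt&(Y-yl>=a)&(Y-yl<a+6)
        if k.sum(): print("  ptr y",a,k.sum(),"S",S[k].min().round(1),S[k].mean().round(1),S[k].max().round(1),"O",O[k].mean().round(1))
E
python3 s.py
```

```text
scene lip ymid 138.66395365743426
 rail -1 898 out pct [-344.5 -333.4 -329.3]
 rail 1 2579 out pct [-412.  -359.8 -326.1]
 lip S pct [127.2 139.6 177.8 298.7 525.9 530.1 530.8] O [-328.8 -320.4   81.3  170.4  195. ]
  ptr y 168 41 S 650.3 700.9 747.3 O -402.3
  ptr y 174 86 S 643.5 707.1 787.0 O -398.5
  ptr y 180 127 S 643.0 721.2 790.0 O -389.0
  ptr y 186 182 S 646.8 740.7 790.1 O -380.2
  ptr y 192 145 S 643.9 713.5 773.0 O -419.7
  ptr y 198 20 S 673.8 727.8 776.1 O -428.6
top lip ymid 97.33516518308983
 rail -1 1300 out pct [-341.6 -325.4 -318.5]
 rail 1 1183 out pct [-341.6 -323.7 -318.1]
 lip S pct [282.3 297.6 523.3 527.4 529.2 531.1 532.7] O [-329.5 -325.9 -295.5  106.3  124.5]
  ptr y 168 2 S 610.6 612.5 614.5 O -289.5
  ptr y 174 11 S 601.3 609.5 615.7 O -303.9
  ptr y 180 24 S 605.4 613.5 622.3 O -304.7
  ptr y 186 21 S 608.9 614.6 622.5 O -304.7
  ptr y 192 20 S 609.5 613.7 620.6 O -304.0
  ptr y 198 15 S 606.8 613.9 620.8 O -305.3
  ptr y 204 19 S 601.0 613.3 621.4 O -310.2
  ptr y 210 25 S 602.2 621.3 766.2 O -311.1
  ptr y 216 46 S 617.5 770.6 790.1 O -354.8
  ptr y 222 33 S 697.2 758.9 790.4 O -359.8
  ptr y 228 9 S 688.6 716.6 738.7 O -383.8
```

play_rows:
  dp:
    - [15,40,0]
    - [15,40,0]
    - [10,40,0]
    - [10,40,0]
    - [10,40,0]
    - [10,40,0]
    - [10,40,0]
    - [0,30,0]
  yaw: [0,0,0,0,0,0,0,0]

```text
t: 2.63
ee_pos: [456.6, -6.4, 247.7]
orientation: [-3.135, 0.202, -0.003]
ft_force: [1.3, 0.3, 0.2]
width: 0.3
grasp_force: 0.0
```

```bash
cat > l.py <<'E'
from h import *; from s import *
import sys
for n in("scene","top"):
    f=np.load(n+".npz"); W=f["W"]; g=f["rgb"].max(2); S,Y,O=W@up,W@ey,W@out
    lip=(g<75)&(abs(S-525)<15)&(abs(Y-95)<130)&(O<-240)
    print(n,lip.sum(),"S",np.percentile(S[lip],[2,10,25,50,75,90]).round(1),"O",np.percentile(O[lip],[1,5,50,95,99]).round(1))
    for a in range(-340,-260,6):
        k=lip&(O>=a)&(O<a+6)
        if k.sum()>3: print("  O",a,k.sum(),"S",np.percentile(S[k],[10,50,90]).round(1))
    pt=(g<60)&(Y>255)&(Y<302)&(abs(S-615)<20)&(O>-325)&(O<-270)
    print(" ptr",pt.sum(),"Y",Y[pt].min().round(),"S",np.percentile(S[pt],[5,50,95]).round(1))
    for a in range(255,302,5):
        k=pt&(Y>=a)&(Y<a+5)
        if k.sum(): print("  Y",a,k.sum(),"S",S[k].min().round(1),np.median(S[k]).round(1),S[k].max().round(1),"O",O[k].mean().round(1))
E
python3 l.py
```

```text
scene 732 S [519.2 521.3 524.8 529.1 529.8 530.3] O [-330.2 -326.7 -294.3 -285.  -283.5]
  O -334 28 S [529.  529.5 530. ]
  O -328 58 S [528.8 529.6 530.4]
  O -322 54 S [529.  529.8 530.5]
  O -316 71 S [528.8 529.7 530.4]
  O -310 57 S [528.8 529.6 530.3]
  O -304 58 S [529.  529.7 530.3]
  O -298 67 S [528.9 529.6 530.5]
  O -292 265 S [520.7 525.7 529.6]
  O -286 74 S [519.4 521.5 524.2]
 ptr 99 Y 272.0 S [603.3 612.  620.3]
  Y 270 3 S 609.5 610.9 611.6 O -294.1
  Y 275 9 S 608.6 612.5 620.4 O -302.0
  Y 280 13 S 610.6 613.9 620.5 O -306.6
  Y 285 14 S 601.4 612.1 620.2 O -303.4
  Y 290 22 S 600.1 612.7 621.0 O -306.4
  Y 295 29 S 601.3 609.9 619.9 O -305.5
  Y 300 9 S 604.7 610.9 620.7 O -303.5
top 1253 S [513.1 520.9 525.2 527.7 529.3 530.6] O [-1467.4 -1447.8  -302.4  -283.5  -281.3]
  O -334 24 S [524.7 526.7 528. ]
  O -328 119 S [526.2 528.4 529.9]
  O -322 121 S [526.  528.2 530.7]
  O -316 111 S [526.5 528.4 530.8]
  O -310 125 S [526.3 528.6 531.2]
  O -304 128 S [526.8 528.7 530.9]
  O -298 123 S [526.2 528.7 530.9]
  O -292 240 S [520.9 526.4 530.3]
  O -286 169 S [520.  523.6 530.4]
 ptr 92 Y 271.0 S [608.2 612.3 620.6]
  Y 270 5 S 610.6 611.1 614.5 O -291.2
  Y 275 19 S 601.3 610.4 620.6 O -305.5
  Y 280 19 S 608.3 612.6 622.3 O -303.9
  Y 285 17 S 608.9 614.2 622.5 O -304.5
  Y 290 15 S 609.5 611.5 620.6 O -303.4
  Y 295 14 S 606.8 611.7 620.7 O -304.9
  Y 300 3 S 617.1 620.5 620.8 O -312.6
```

Measured along the slope, the upper face of the lip is at 529.5 mm, so its middle is at about 523.5. The pointer is at about 611, so the window has to travel about 87.5 mm, which is inside the stated range. The lower corner of the lip sits at cabinet x 567, z 165.

play_rows:
  dp:
    - [8,6.5,-25]
    - [8,6.5,-25]
    - [8,6.5,-25]
    - [8,6.5,-25]
    - [15,0,0]
    - [15,0,0]
    - [15,0,0]
    - [0,0,0]
  yaw: [0,0,0,0,0,0,0,0]

```text
t: 3.3
ee_pos: [535.2, 16.9, 147.4]
orientation: [-3.135, 0.204, -0.004]
ft_force: [-0.2, 0.4, 0.5]
width: 0.7
grasp_force: 0.0
```

play_rows:
  dp:
    - [7.9,-1.1,0]
    - [7.9,-1.1,0]
    - [4,-0.6,0]
    - [3,-0.4,0]
    - [3,-0.4,0]
    - [0,0,0]
  yaw: [0,0,0,0,0,0]

```text
t: 3.8
ee_pos: [558.5, 13.1, 147.3]
orientation: [-3.135, 0.204, -0.001]
ft_force: [0.2, -0.5, -0.0]
width: 0.3
grasp_force: 0.0
```

Not in contact yet (xc is about 551). Next I push along the slope in small steps.

play_rows:
  dp:
    - [2,-0.3,0]
    - [2,-0.3,0]
    - [2,-0.3,1]
    - [3,-0.4,2]
    - [3.5,-0.5,3.5]
    - [3.5,-0.5,3.5]
    - [3.5,-0.5,3.5]
    - [0,0,0]
  yaw: [0,0,0,0,0,0,0,0]

```text
t: 4.47
ee_pos: [578.2, 10.4, 161.7]
orientation: [3.135, -0.204, 0.0]
ft_force: [-4.7, 1.1, 3.3]
width: 0.5
grasp_force: 2.4
```

```bash
cat > q.py <<'E'
from h import *; from s import *; from m import cloud
E
sed -i 's/^meas()/if __name__=="__main__": meas()/' m.py
cat >> q.py <<'E'
import sys
# lip S: dark blob on the lip, beyond finger; track by O band
for n in("scene","top"):
    p=viewer.get_image(n); W=cloud(p); g=p["pixels"].max(2); S,Y,O=W@up,W@ey,W@out
    k=(g<75)&(p["range_z"]>0)&(O>-330)&(O<-296)&(abs(Y-95)<150)&(abs(Y-95)>60)&(S>510)&(S<680)
    h,e=np.histogram(S[k],bins=np.arange(510,680,2)); i=h.argmax(); kk=k&(abs(S-e[i]-1)<4)
    pt=(g<60)&(Y>270)&(Y<302)&(abs(S-611)<15)&(O>-325)&(O<-270)
    print(n,k.sum(),kk.sum(),"lip_mid S",(np.median(S[kk])-6).round(1),"clip",pt.sum(),np.percentile(S[pt],[5,50,95]).round(1))
    if len(sys.argv)>1: cv2.imwrite(f"pics/{n}_{sys.argv[1]}.png",cv2.resize(p["pixels"][90:300,120:400,::-1],None,fx=2.8,fy=2.8,interpolation=2))
print(ctrl.get_obs()["t"])
E
python3 q.py
```

```text
scene 130 130 lip_mid S 543.4 clip 94 [602.  612.1 620.3]
top 284 275 lip_mid S 542.2 clip 95 [607.3 612.3 620.5]
4.5667
```

play_rows:
  dp:
    - [5,-0.7,5]
    - [5,-0.7,5]
    - [5,-0.7,5]
    - [5,-0.7,5]
    - [5,-0.7,5]
    - [5,-0.7,5]
    - [5,-0.7,5]
    - [0,0,0]
  yaw: [0,0,0,0,0,0,0,0]

```text
t: 5.23
ee_pos: [614.3, 5.3, 197.5]
orientation: [-3.135, 0.204, -0.003]
ft_force: [-5.0, 0.3, 3.3]
width: 0.3
grasp_force: 2.1
```

```bash
python3 q.py
```

```text
scene 114 114 lip_mid S 594.9 clip 103 [601.7 611.9 620.5]
top 276 270 lip_mid S 594.0 clip 98 [608.4 612.4 620.3]
5.3333
```

play_rows:
  dp:
    - [4,-0.6,4]
    - [4,-0.6,4]
    - [2.5,-0.3,2.5]
    - [0,0,0]
  yaw: [0,0,0,0]

```text
t: 5.67
ee_pos: [624.3, 3.9, 207.1]
orientation: [3.135, -0.204, 0.003]
ft_force: [-2.4, -0.6, 2.3]
width: 0.6
grasp_force: 1.1
```

```bash
python3 q.py a
python3 - <<'E'
from h import *; from s import *; from m import cloud
p=viewer.get_image("scene"); W=cloud(p)
for n in("scene",):
    for k in("pointer_tip","lip_mid"):
        for r in models.landmark_of(p,k)[:2]: print(k,round(r["conf"],2),r["location"],(lambda w:(w@up,w@ey,w@out))(world(p,*r["location"])))
# pointer profile at tip
g=p["pixels"].max(2); S,Y,O=W@up,W@ey,W@out
pt=(g<60)&(Y>262)&(Y<300)&(O>-300)&(O<-275)&(S>590)&(S<630)
for i in np.argwhere(pt): print(i[::-1],S[tuple(i)].round(1),Y[tuple(i)].round(),O[tuple(i)].round())
cv2.imwrite("pics/clip.png",cv2.resize(p["pixels"][170:260,150:270,::-1],None,fx=6,fy=6,interpolation=2))
E
```

```text
scene 107 107 lip_mid S 609.4 clip 106 [602.  611.8 619.9]
top 274 264 lip_mid S 608.4 clip 97 [607.7 612.  620.4]
5.7667
pointer_tip 0.58 [183.8, 206.0] (np.float64(610.4573766102815), np.float64(256.46242665322325), np.float64(-311.1110951682185))
lip_mid 0.93 [216.2, 163.4] (np.float64(607.3305857658411), np.float64(104.84565947144799), np.float64(-282.02731514132813))
[185 207] 612.5 273.0 -292.0
[186 207] 610.8 272.0 -291.0
[184 208] 612.5 275.0 -294.0
[185 208] 611.4 276.0 -292.0
[186 208] 609.8 275.0 -291.0
[184 209] 611.7 279.0 -293.0
[185 209] 610.1 278.0 -292.0
[186 209] 608.5 277.0 -291.0
[182 210] 612.6 280.0 -299.0
[183 210] 611.9 281.0 -295.0
[184 210] 611.4 284.0 -290.0
[185 210] 609.1 281.0 -291.0
[182 211] 611.9 283.0 -297.0
[183 211] 611.6 286.0 -292.0
[184 211] 609.7 285.0 -291.0
[182 212] 612.5 291.0 -291.0
[183 212] 610.5 289.0 -291.0
[184 212] 608.7 287.0 -291.0
[181 213] 612.3 293.0 -294.0
[182 213] 611.1 293.0 -292.0
[183 213] 609.7 292.0 -290.0
[180 214] 612.5 295.0 -296.0
[181 214] 611.7 296.0 -292.0
[182 214] 609.5 294.0 -293.0
[183 214] 609.0 296.0 -288.0
[179 215] 612.5 297.0 -298.0
[182 215] 609.0 298.0 -291.0
[181 216] 608.4 298.0 -295.0
[182 216] 607.0 298.0 -293.0
[180 217] 608.0 299.0 -299.0
```

View pics/clip.png

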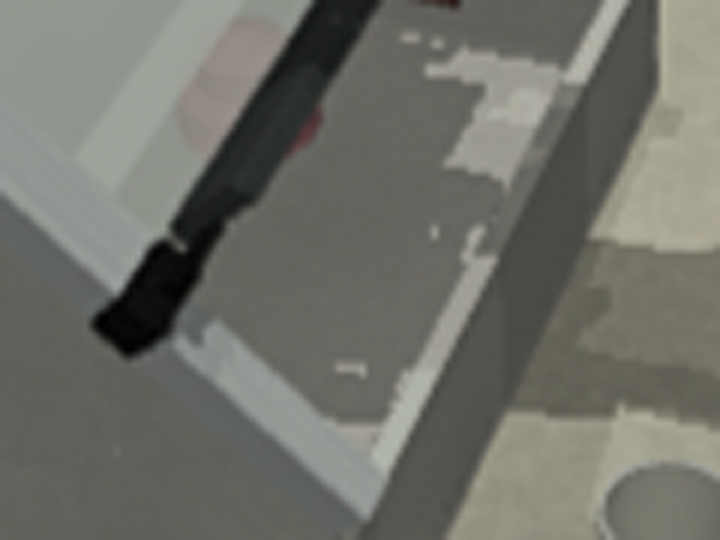

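The clip (crop 150,295) and the lip end (185,235) line up. The lip is at about 609 and the pointer finger at about 610. I back away level.

play_rows:
  dp:
    - [-5,0.7,-1]
    - [-15,2,0]
    - [-30,4,0]
    - [-40,6,0]
    - [-20,30,0]
    - [0,0,0]
  yaw: [0,0,0,0,0,0]

```text
t: 6.42
ee_pos: [508.3, 49.0, 204.7]
orientation: [-3.134, 0.203, 0.005]
ft_force: [0.4, -0.1, -0.6]
width: 0.6
grasp_force: 0.0
```

```bash
python3 q.py; python3 - <<'E'
from h import *
from m import cloud
for n in("scene","top"):
    p=viewer.get_image(n); W=cloud(p); X,Y,Z=np.moveaxis(W,-1,0); a=p["pixels"].astype(int); sat=a.max(2)-a.min(2)
    b=(Z>40)&(Z<90)&(abs(X-408)<60)&(abs(Y-293)<50); 
    print(n,"box top",np.percentile(W[b&(Z<56)],[3,97],axis=0).round().tolist())
    t=b&(Z>68); print("btn",t.sum(),W[t].mean(0).round(1),np.percentile(W[t],[5,95],axis=0).round().tolist())
    for r in models.landmark_of(p,"fan_button_top")[:4]: print(round(r["conf"],2),r["location"],world(p,*r["location"]).round())
E
```

```text
scene 188 188 lip_mid S 609.5 clip 105 [602.1 612.  620.3]
top 482 464 lip_mid S 608.4 clip 101 [607.2 612.9 620.3]
6.5167
scene box top [[375.0, 263.0, 42.0], [443.0, 331.0, 53.0]]
btn 176 [409.2 296.3  72. ] [[395.0, 281.0, 69.0], [423.0, 310.0, 75.0]]
0.68 [326.3, 269.1] [341. 178.  73.]
0.68 [238.4, 229.1] [586.  13.   3.]
0.64 [308.1, 225.1] [395.  35.  71.]
0.57 [292.2, 305.1] [410. 293.  72.]
top box top [[373.0, 259.0, 42.0], [442.0, 328.0, 55.0]]
btn 108 [407.6 293.7  73.3] [[393.0, 279.0, 69.0], [422.0, 309.0, 79.0]]
0.61 [154.2, 243.5] [400. 286.  73.]
0.6 [192.4, 262.9] [342. 173.  72.]
```

The window stayed where I left it, and the button is at (408, 295, 72).

play_rows:
  dp:
    - [-14,35,0]
    - [-14,35,0]
    - [-14,35,-10]
    - [-14,35,-15]
    - [-14,35,-20]
    - [-14,35,-20]
    - [-16,36,-20]
    - [0,0,-20]
  yaw: [0,0,0,0,0,0,0,0]

```text
t: 7.38
ee_pos: [414.0, 293.8, 101.6]
orientation: [-3.133, 0.199, -0.002]
ft_force: [0.6, -0.7, -0.4]
width: 0.6
grasp_force: 0.0
```

play_rows:
  dp:
    - [0,0,-10]
    - [0,0,-7]
    - [0,0,-4]
    - [0,0,-3]
    - [0,0,0]
  yaw: [0,0,0,0,0]

```text
t: 7.8
ee_pos: [415.5, 288.2, 78.3]
orientation: [-3.135, 0.207, -0.0]
ft_force: [0.5, -0.4, 0.9]
width: 0.5
grasp_force: 0.0
```

play_rows:
  dp:
    - [-7,6,0]
    - [0,0,-3]
    - [0,0,-3]
    - [0,0,-2]
    - [0,0,-2]
    - [0,0,0]
  yaw: [0,0,0,0,0,0]

```text
t: 8.3
ee_pos: [407.9, 295.4, 68.3]
orientation: [-3.134, 0.204, -0.001]
ft_force: [-0.3, 1.6, 2.7]
width: 0.4
grasp_force: 1.5
```

play_rows:
  dp:
    - [0,0,-2]
    - [0,0,-1]
    - [0,0,-1]
    - [0,0,0]
  yaw: [0,0,0,0]

```text
t: 8.63
ee_pos: [408.0, 295.4, 65.9]
orientation: [-3.134, 0.204, -0.001]
ft_force: [-5.6, -1.4, 23.9]
width: 0.5
grasp_force: 11.9
```

The force has risen to 24 N, so the button is at its end stop. I come away.

play_rows:
  dp:
    - [0,0,5]
    - [0,0,15]
    - [0,0,30]
    - [0,0,40]
    - [0,0,40]
    - [0,0,20]
    - [0,0,0]
    - [0,0,0]
  yaw: [0,0,0,0,0,0,0,0]

```text
t: 9.3
ee_pos: [408.1, 295.2, 215.1]
orientation: [-3.134, 0.204, -0.003]
ft_force: [-1.2, 0.0, -0.8]
width: 0.4
grasp_force: 0.0
```

```bash
python3 q.py; python3 - <<'E'
from h import *; from m import cloud
ps=[]
for n in("scene","top"):
    p=viewer.get_image(n); W=cloud(p); X,Y,Z=np.moveaxis(W,-1,0)
    t=(Z>60)&(Z<90)&(abs(X-408)<14)&(abs(Y-295)<14); print(n,t.sum(),np.median(Z[t]) if t.any() else None)
    ps.append(p["pixels"][90:390,60:430,::-1])
cv2.imwrite("pics/end.png",np.hstack(ps))
E
```

```text
scene 185 185 lip_mid S 609.5 clip 103 [602.1 612.  620.4]
top 463 450 lip_mid S 608.6 clip 96 [607.1 611.9 619.8]
9.4
scene 142 71.50776104737173
top 32 73.1173768439071
```

View pics/end.png

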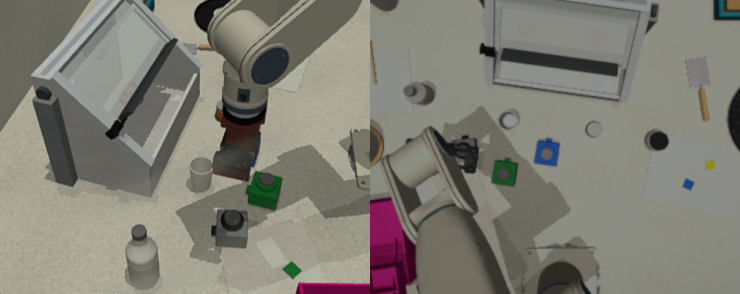

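The picture shows the lip level with the clip at (115,128), the button back up at (232,218), and everything else standing where it was.

```bash
python3 -c "
from workcell import ticket; print(ticket.close_job())"
```

```text
the job is handed in; nothing more can be done
None
```

The job is handed in: the window stands with its lip within about 2 mm of the pointer by camera measurement, the fan button was pressed to its stop and has sprung back, and nothing else looked moved in the last pictures; no verdict was returned.

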